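# Load a heat sink into the drill jig

### The job

Load the drill jig with the heat sink lying on its base plate: with the fingertips push the heat sink flat against the long rail, then slide it along the rail under the bush plate until it is fully home against the end stop, and then push the swing gate fully shut behind it. Only push: do not grip, lift or tip the heat sink, and leave the spare heat sinks, the brush and the roll of tape where they are.

Things in the scene. Friction and masses are not known exactly. Their poses are not given: they have to be found in the camera images.
- jig: Drill jig bolted to the bench. Aluminium base plate, 10 mm thick, x -58 to +68 and y -110 to +110 mm in its frame; origin at bench level; x away from the robot, y along the rail to the left, z up. It carries a rail, at its left end a roofed corner pocket, a swing gate, and bolt heads 4 mm high. The points below have the same axes; places given as x, y are in the jig's frame.
- rail_face (a point): Foot of the rail's face, midway along it (x +51, y 0, top of the base plate). The steel rail runs along the plate's whole far edge, x 51 to 68 mm, 16 mm high above the plate.
- end_stop (a point): Foot of the end stop's face, middle of the pocket (x +34, y +98 mm, top of the plate). The pocket is 36 mm wide between the rail and a cheek (x -1 to +15, y +66 to +110 mm, its nose rounded by 8 mm). The dark bush plate with two brass bushes roofs it from y +72 to +110 mm: underside 22 mm above the base plate, bush tops 36 mm above it.
- pocket_home (a point): Where the centre of the heat sink's underside is when it lies against the rail and fully home against the end stop: x +34, y +70 mm, on top of the base plate (10 mm above the bench). Its tail (the end towards -y, at y +42 mm) then stands out 30 mm from under the bush plate.
- heat_sink: Black finned heat sink lying loose on the jig's base plate: 34 mm (x) by 56 mm (y) by 20 mm high, about 60 g, fins along its y axis, an open channel 16 mm wide along the middle. Origin at the centre of its underside. It starts clear of the rail and to the right (-y) of the pocket, its y axis within 0.3 rad of the rail's direction.
- gate (a joint): Swing gate (rad), a flat bar on an upright hinge near the plate's front edge. 0 = fully shut: the bar points to the jig's +x, across behind a seated heat sink, 1.5 mm from its tail. It grows as the bar opens, clockwise from above, to 2.75; starts at 2.0 to 2.6, swung out over the plate's front edge. Friction about 1 N at the bar's end; it stays where left.
- gate_hinge (a point): The gate's hinge axis at the top of the base plate (x -38, y +34.5 mm). The hub is 22 mm across and 20 mm high.
- gate_knob (a point): Top of the black knob (16 mm across) at the free end of the gate's bar, 74 mm from the hinge axis, 44 mm above the bench. The steel bar is 12 mm wide, reaches from 13 to 25 mm above the bench, and ends 82 mm from the hinge. Turns with the gate: its x axis points along the bar.
- spare_sink_a: Bystander: a spare heat sink of the same kind, on the bench left of the jig. Leave it.
- spare_sink_b: Bystander: a second spare heat sink, on the bench left of the jig. Leave it.
- esd_brush: Bystander: black flat brush, 24 x 130 x 9 mm, on the bench left of the jig. Leave it.
- tape: Bystander: roll of black tape, 62 mm across, 19 mm high, on the bench right of the jig. Leave it.
There are look-alikes about, which are no part of the job. Leave any orange or red look-alike of the heat_sink alone.

How it is judged:
By the outcome, as a careful person would: the job done as asked, in the order asked, and still so for the second after the job is handed in, with the robot touching nothing.
It also fails if it takes over 51 s, if anything falls off the work surface, if the arm or the gripper's body presses on something with over 40 N, if the wrist force passes 120 N, or if a joint passes its speed limit or range.

### The arm

A 7-joint arm with a two-finger parallel gripper is mounted at the origin on a cart in front of the work surface, level with it; the furniture and walls round the work are solid. World frame = base frame: x ahead of the robot, y to its left, z up, the work surface at z = 0. Lengths are in m, angles in rad, forces in N, time in s.
With the tool pointing down it reaches from about 0.4 to 0.875 m from the base axis. Payload 19.3 kg.
Tool frame: the origin (TCP) lies between the finger pads, 19 mm behind the fingertips; this is the grasp point; z points along the fingers, y is the line along which they close (so a half turn about z gives the same grasp; the last joint's range is limited). The gripper opens to 85 mm and grips with 20 to 120 N. Pads are 22 mm wide; open, the fingers measure 114 mm over their backs; the gripper's body (76 mm by 85 mm) begins 54 mm behind the grasp point. The pads swing forward as they close: fully open they stand 13 mm farther back than shut.
Start: joints at [1.031, 0.521, -0.036, 1.599, 0.021, 1.021, -0.113], TCP at [0.283, -0.557, 0.25] pointing down, gripper open.
Joint ranges: [-2.91, 2.91], [-0.3, 2.13], [-1.5, 1.42], [0.17, 2.43], [-1.26, 4.41], [0.16, 1.93], [-2.52, 2.52]. Speed limits (rad/s): [1.89, 1.89, 2.39, 2.39, 3.01, 3.01, 3.01].

### API

Orientations are given as [roll, pitch, yaw] about the fixed x, y, z axes, in that order (R = Rz(yaw) Ry(pitch) Rx(roll)).
In Python, from workcell import bot, vision gives the robot as it stands.
- The arm moves only by the shell command python3 -m creep 'ROWS' [FORCE]. ROWS is JSON, a list that holds one entry, the list of rows, each a list of 7 numbers: the opening, from -1 (shut) to 1 (fully open), then the shift along the tool's x, y, z in cm, then the turn, a rotation vector about the tool's x, y, z in rad. In form: [[[grip, tx, ty, tz, rx, ry, rz], ...]]. A call has 1 to 12 rows; each row shifts and turns the commanded pose from where the row before left it, along the tool's axes as they then stand; what a row does not reach is not made up. A row lasts 1/8 s, in which the tool goes at most 62.5 mm and 10.7 degrees, less where a joint would pass 70% of its speed; a pose out of reach is approached as far as the arm can. A call with a gripper value outside its range is refused whole. The fingers move at their own pace and stop on an object; FORCE is the grip in N (left out, the last holds). Time passes only in rows, so rows that do not move let the fingers close. It gives the time, the measured TCP pose, the force, the opening and the grip force at its end, in the units of the state.
- bot.observe(): the state, without advancing time (a new reading comes with each control period).
- vision.grab_frame(name): name is "scene" or "top"; returns a dict with "image" (420x560x3 uint8, blue, green, red), "depth" (420x560 float32, m along the optical axis (not along the pixel's ray), 0 where there is no reading), "fovy" (degrees; the focal length in pixels is half the picture's height over the tangent of half this angle, whatever the lens; pixels are square), "cx", "cy" (the principal point, pixels), "k1" (the pictures are not rectified: a ray, as slopes to the right and down, at radius r is drawn at 1 + k1 r^2 times it, then the intrinsics apply), "cam_to_world" (4x4, takes a point from camera to world coordinates). Camera axes: x right, y down, z forward; pixel columns grow to the right and rows downward; lengths in m; the calibration is good to about 2 mm. A picture is of the moment at which its call begins.
- bot.job_done(): hands the job in; it is judged then, once.
The state is a dict: "clock": time; "qpos": joint angles; "qd": joint speeds; "joint_efforts": joint torques, N m; "position": TCP position; "tool_rot": TCP orientation; "force": force on the tool from outside, world axes, zero at the start; "moment": the same for the moment, N m; "grip_width": finger opening in m; "finger_force": force on a finger pad.
Only numpy, scipy, OpenCV 4.12 (cv2) and the standard library are available. Lean on these libraries where they do the work, as an engineer would, in place of code of your own. Each camera call takes 0.05 s, during which the arm holds its last target. There are 200 camera calls.

## Working session

There is one attempt and no reset: what is moved stays moved. The work goes in short steps, Python scripts to look and compute and a shell command to move; the robot and the scene stay as the last step left them, time stands still between calls to the robot, and variables do not carry over. Pictures are saved under pics/ and viewed, at most 10 in all, crops included, and the job is handed in when it is done.

```bash
mkdir -p pics; ls; cat > h.py <<'E'
import numpy as np, cv2
from workcell import bot, vision
def K(f):
    h=f["image"].shape[0]; fl=h/2/np.tan(np.radians(f["fovy"])/2)
    return fl
def rays(f,uv):
    fl=K(f); d=(np.atleast_2d(uv).astype(float)-[f["cx"],f["cy"]])/fl
    s=d.copy()
    for _ in range(20): s=d/(1+f["k1"]*(s**2).sum(1,keepdims=True))
    return s
def at_z(f,uv,z):
    s=rays(f,uv); T=np.array(f["cam_to_world"]); d=np.c_[s,np.ones(len(s))]@T[:3,:3].T
    t=(z-T[2,3])/d[:,2]; return T[:3,3]+d*t[:,None]
def cloud(f):
    h,w=f["depth"].shape; u,v=np.meshgrid(np.arange(w),np.arange(h))
    s=rays(f,np.c_[u.ravel(),v.ravel()]); z=f["depth"].ravel()[:,None]
    T=np.array(f["cam_to_world"]); return (np.c_[s*z,z]@T[:3,:3].T+T[:3,3]).reshape(h,w,3)
def proj(f,P):
    T=np.array(f["cam_to_world"]); p=(np.atleast_2d(P)-T[:3,3])@T[:3,:3]; s=p[:,:2]/p[:,2:]
    return s*(1+f["k1"]*(s**2).sum(1,keepdims=True))*K(f)+[f["cx"],f["cy"]]
E
python3 - <<'E'
from h import *
for n in("top","scene"):
    f=vision.grab_frame(n); cv2.imwrite(f"pics/{n}0.png",f["image"]); np.save(f"{n}0.npy",f,allow_pickle=True)
    print(n,f["fovy"],f["k1"],np.round(f["cam_to_world"],3).tolist())
s=bot.observe(); print(s)
E
```

```text
pics
top 43.53518118163768 0.014131608873134109 [[0.018, -0.98, 0.198, 0.359], [-1.0, -0.017, 0.006, 0.008], [-0.003, -0.198, -0.98, 1.269], [0.0, 0.0, 0.0, 1.0]]
scene 49.603784843100044 -0.06128151034054438 [[-0.72, -0.279, 0.635, -0.222], [-0.694, 0.299, -0.655, 0.855], [-0.007, -0.912, -0.409, 0.58], [0.0, 0.0, 0.0, 1.0]]
{'clock': 0.1, 'qpos': array([ 1.03081118,  0.52190718, -0.03631839,  1.59991593,  0.02120309,
        1.02109922, -0.11277376]), 'qd': array([-0.00040014,  0.001545  ,  0.00106017, -0.00175752, -0.00020395,
       -0.00129601,  0.00128391]), 'joint_efforts': array([ 4.85700031e-03, -9.28489995e+01,  1.98449515e+00, -3.70530760e+01,
        1.81639614e-02,  5.40823050e-03,  5.71262376e-05]), 'position': array([ 0.28278231, -0.55707335,  0.24952537]), 'tool_rot': array([-3.14065077e+00,  7.21538306e-05,  4.69793591e-01]), 'force': array([ 0.31993524, -0.2520973 ,  0.56859808]), 'moment': array([-0.01787766, -0.02194008, -0.01025866]), 'finger_force': 0.0, 'grip_width': 0.08565131326251527}
```

View pics/top0.png

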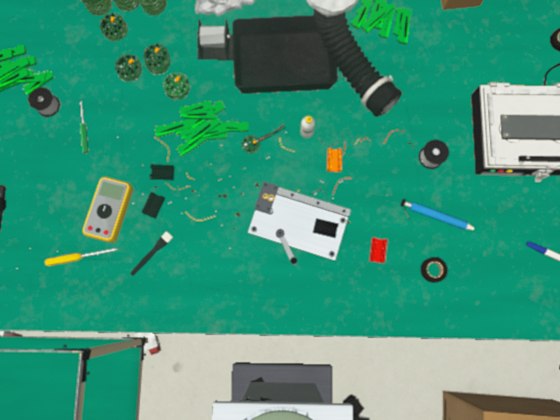

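View pics/scene0.png

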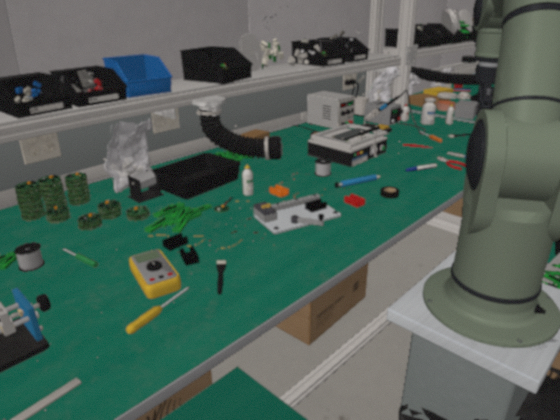

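The top view shows the jig at about (298,222). The loose black sink is on its plate at (326,228), the gate knob is near (293,261), and the bush plate is at (268,198). The black spares are at (161,172) and (153,205). The look-alikes are orange at (334,159) and red at (378,250). The one meant is the black sink on the plate at (326,228). I'll confirm it in an enlarged crop.

```bash
python3 - <<'E'
from h import *
f=np.load("top0.npy",allow_pickle=True).item()
im=f["image"][175:275,235:365]; cv2.imwrite("pics/crop1.png",cv2.resize(im,None,fx=6,fy=6,interpolation=cv2.INTER_CUBIC))
f=np.load("scene0.npy",allow_pickle=True).item()
im=f["image"][180:240,240:350]; cv2.imwrite("pics/crop2.png",cv2.resize(im,None,fx=7,fy=7,interpolation=cv2.INTER_CUBIC))
E
```

```text
(no output)
```

View pics/crop1.png

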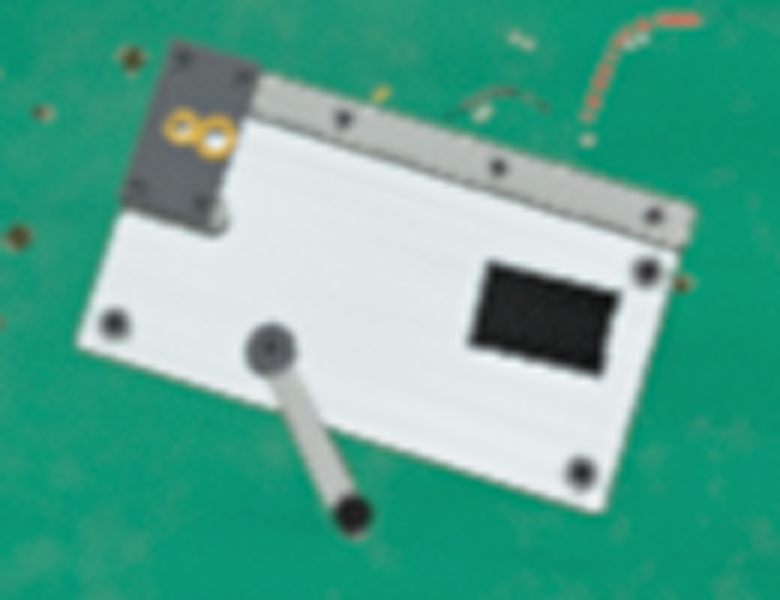

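View pics/crop2.png

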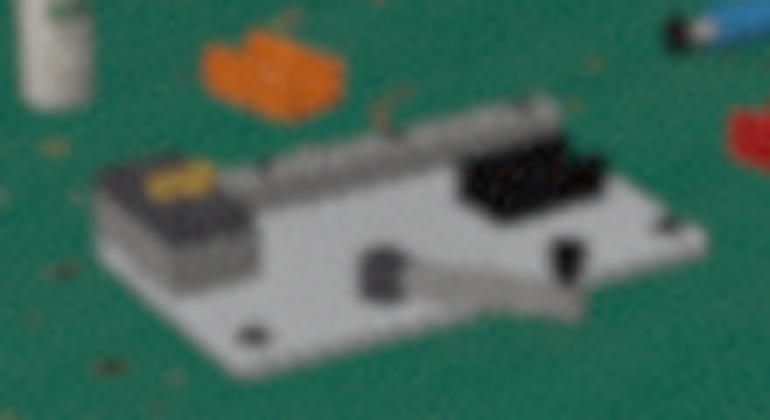

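The crops confirm it: a black finned sink on the plate, with corners in crop 1 at (488,262), (620,292), (602,376) and (470,346). The hub is at (270,348) and the knob at (352,514).

```bash
cat > fit.py <<'E'
from h import *
from scipy.optimize import least_squares
f=np.load("top0.npy",allow_pickle=True).item()
c2p=lambda c:(np.array(c,float)+.5)/6-.5+[235,175]
J=np.array([[-58,110,10],[-58,-110,10],[68,-110,26],[51,-110,26],[-38,34.5,30]])/1000
px=c2p([[78,347],[604,513],[697,207],[688,250],[270,348]])
def tw(p,P): c,s=np.cos(p[2]),np.sin(p[2]); return np.c_[p[0]+c*P[:,0]-s*P[:,1],p[1]+s*P[:,0]+c*P[:,1],P[:,2]]
r=least_squares(lambda p:(proj(f,tw(p,J))-px).ravel(),[.5,0,-.3]); print("jig",r.x.round(4),r.fun.round(2))
W=cloud(f); p=r.x
inv=lambda q:(np.atleast_2d(q)[:,:2]-p[:2])@np.array([[np.cos(p[2]),-np.sin(p[2])],[np.sin(p[2]),np.cos(p[2])]])
S=at_z(f,c2p([[488,262],[620,292],[602,376],[470,346]]),.030)
print("sink corners jig mm",(inv(S)*1000).round(1).tolist())
k=at_z(f,c2p([[352,514]]),.044); print("knob world",k,"jig",inv(k)*1000)
d=inv(k)[0]-[-.038,.0345]; print("len",np.hypot(*d),"gate",-np.arctan2(d[1],d[0]))
# depth segmentation of sink: z 20..35mm within plate interior
Q=inv(W.reshape(-1,3))*1000; z=W[...,2].ravel()*1000
m=(abs(Q[:,1])<105)&(Q[:,0]>-55)&(Q[:,0]<48)
print("plate z",np.median(z[m&(z<18)]), "sink top z",np.median(z[m&(z>22)&(Q[:,1]<20)]))
dark=f["image"].reshape(-1,3).max(1)<70
n=m&dark&(z>16)&(Q[:,1]<20)&(Q[:,0]>-35)
print(n.sum(),Q[n].min(0),Q[n].max(0),Q[n].mean(0)); print(cv2.minAreaRect(Q[n].astype(np.float32)))
b=m&(z<14); A=np.c_[W.reshape(-1,3)[b]]; print("bench z",np.median(z[(abs(Q[:,1])<150)&(Q[:,0]<-100)&(Q[:,0]>-150)]))
E
python3 fit.py
```

```text
jig [ 0.5619 -0.0321 -0.291 ] [ 0.14 -0.13 -0.08 -0.04 -0.01  0.29 -0.49 -0.23  0.44  0.12]
sink corners jig mm [[21.2, -36.6], [25.5, -90.0], [-8.8, -92.7], [-13.2, -39.6]]
knob world [[ 0.46946072 -0.02006181  0.044     ]] jig [[-92.04905347 -14.98837804]]
len 0.07328301128024575 gate 2.400214600894633
plate z 10.09480273952079 sink top z 29.138296378362185
192 [-10.8687175  -89.85565181] [ 23.21013167 -39.54185948] [  7.00310391 -64.22387898]
((6.336099624633789, -64.461181640625), (32.52753829956055, 49.37940216064453), 2.9977869987487793)
bench z -0.029549442418730365
```

```bash
cat >> h.py <<'E'
P=np.array([.5619,-.0321,-.291])
c,s=np.cos(P[2]),np.sin(P[2]); RJ=np.array([[c,-s],[s,c]])
def to(jx,jy,z):
    from scipy.spatial.transform import Rotation as R
    o=bot.observe(); p=o["position"]; w=np.r_[RJ@[jx/1e3,jy/1e3]+P[:2],z/1e3]
    r=R.from_euler("xyz",o["tool_rot"]).as_matrix()
    print("tool shift cm",((w-p)@r*100).round(2))
def st():
    o=bot.observe(); p=o["position"]; j=(p[:2]-P[:2])@RJ*1e3
    print("t",round(o["clock"],2),"jig",j.round(1),"z",round(p[2]*1e3,1),"rot",o["tool_rot"].round(3),"yawrel",round(o["tool_rot"][2]-P[2],3),"F",(RJ.T@o["force"][:2]).round(1),o["force"][2].round(1),"w",o["grip_width"].round(3),"q",o["qpos"].round(2))
E
python3 -m creep '[[[-0.5,0,0,0,0,0,0.152],[-0.5,0,0,0,0,0,0.152],[-0.5,0,0,0,0,0,0.152],[-0.5,0,0,0,0,0,0.152],[-0.5,0,0,0,0,0,0.152]]]'
python3 - <<'E'
from h import *
st(); to(-40,-64,110)
f=np.load("top0.npy",allow_pickle=True).item()
b=at_z(f,(np.array([[646,270],[581,473]])+.5)/6-.5+[235,175],.014)
print("bolts",(((b[:,:2]-P[:2])@RJ)*1e3).round(1))
E
```

```text
clock: 0.72
position: [0.2829, -0.5571, 0.2497]
tool_rot: [-3.141, 0.001, -0.295]
force: [-0.3, -0.7, 0.3]
grip_width: 0.0214
finger_force: 0.0Traceback (most recent call last):
  File "<stdin>", line 2, in <module>
  File "h.py", line 30, in st
    print("t",round(o["clock"],2),"jig",j.round(1),"z",round(p[2]*1e3,1),"rot",o["tool_rot"].round(3),"yawrel",round(o["tool_rot"][2]-P[2],3),"F",(RJ.T@o["force"][:2]).round(1),o["force"][2].round(1),"w",o["grip_width"].round(3),"q",o["qpos"].round(2))
                                                                                                                                                                                                            ^^^^^^^^^^^^^^^^^^^^^
AttributeError: 'float' object has no attribute 'round'
```

```bash
sed -i 's/o\["grip_width"\].round(3)/round(o["grip_width"],3)/' h.py
python3 - <<'E'
from h import *
st(); to(-40,-64,110)
f=np.load("top0.npy",allow_pickle=True).item()
b=at_z(f,(np.array([[646,270],[581,473]])+.5)/6-.5+[235,175],.014)
print("bolts",(((b[:,:2]-P[:2])@RJ)*1e3).round(1))
E
```

```text
t 0.72 jig [-116.7 -583. ] z 249.7 rot [-3.141e+00  1.000e-03 -2.950e-01] yawrel -0.004 F [-0.  -0.8] 0.3 w 0.021 q [ 0.91  0.53  0.15  1.61 -0.09  1.02 -0.78]
tool shift cm [  7.46 -51.93  13.99]
bolts [[ 40.4 -98.3]
 [-46.  -96.7]]
```

```bash
python3 -m creep '[[[-0.5,0.68,-4.7,1.0,0,0,0],[-0.5,0.68,-4.7,1.0,0,0,0],[-0.5,0.68,-4.7,1.0,0,0,0],[-0.5,0.68,-4.7,1.0,0,0,0],[-0.5,0.68,-4.7,1.0,0,0,0],[-0.5,0.68,-4.7,1.0,0,0,0],[-0.5,0.68,-4.7,1.6,0,0,0],[-0.5,0.68,-4.7,1.6,0,0,0],[-0.5,0.68,-4.7,1.6,0,0,0],[-0.5,0.68,-4.7,1.6,0,0,0],[-0.5,0.68,-4.7,1.6,0,0,0],[-0.5,0,0,0,0,0,0]]]'
python3 - <<'E'
from h import *
st(); to(-40,-64,40)
E
```

```text
clock: 2.22
position: [0.5031, -0.0796, 0.1087]
tool_rot: [-3.141, 0.002, -0.285]
force: [-0.4, 0.4, 0.7]
grip_width: 0.0215
finger_force: 0.0
t 2.23 jig [-42.7 -62.4] z 108.7 rot [-3.141e+00  2.000e-03 -2.850e-01] yawrel 0.006 F [-0.5  0.3] 0.7 w 0.022 q [-0.    0.55  0.06  2.02 -0.06  0.57 -1.76]
tool shift cm [0.28 0.17 6.87]
```

```bash
python3 -m creep '[[[-0.5,0,0.05,2.4,0,0,0],[-0.5,0,0.05,2.4,0,0,0],[-0.5,0,0.05,1.6,0,0,0],[-0.5,0,0,0.8,0,0,0],[-0.5,0,0,0,0,0,0],[-0.5,0,0,0,0,0,0]]]'
python3 - <<'E'
from h import *
st(); f=vision.grab_frame("scene"); im=f["image"][120:240,240:400]; cv2.imwrite("pics/c3.png",cv2.resize(im,None,fx=5,fy=5,interpolation=cv2.INTER_CUBIC))
E
```

```text
clock: 2.98
position: [0.5025, -0.0848, 0.0386]
tool_rot: [-3.141, -0.001, -0.29]
force: [0.4, 1.0, -1.1]
grip_width: 0.0215
finger_force: 0.0
t 2.98 jig [-41.8 -67.6] z 38.6 rot [-3.141e+00 -1.000e-03 -2.900e-01] yawrel 0.001 F [0.1 1.1] -1.1 w 0.021 q [ 0.02  0.68  0.04  2.04 -0.07  0.42 -1.75]
```

View pics/c3.png

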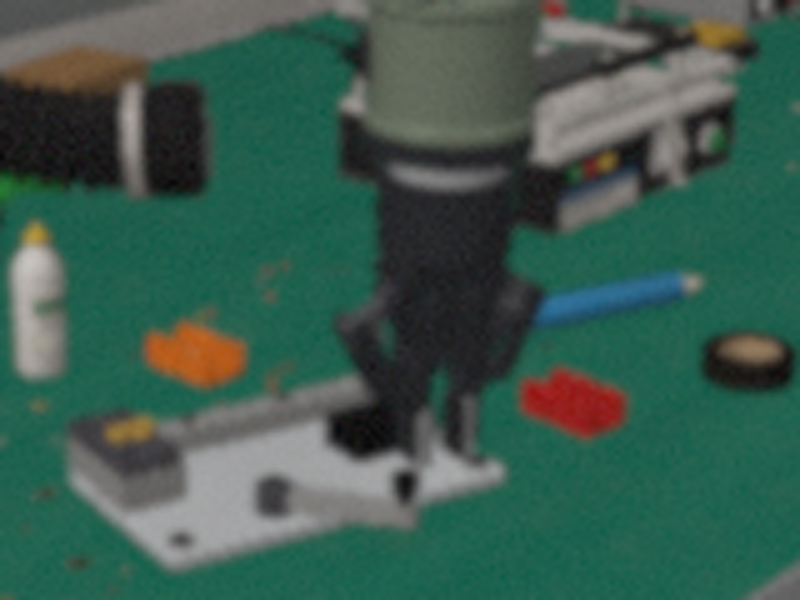

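```bash
python3 -m creep '[[[-0.5,0,0,0.3,0,0,0],[-0.5,0.7,0,0,0,0,0],[-0.5,0.7,-0.05,0,0,0,0],[-0.5,0.3,-0.1,0,0,0,0],[-0.5,0.3,-0.1,0,0,0,0],[-0.5,0.3,-0.1,0,0,0,0],[-0.5,0.3,-0.1,0,0,0,0],[-0.5,0.3,-0.1,0,0,0,0],[-0.5,0.3,-0.1,0,0,0,0],[-0.5,0.3,-0.1,0,0,0,0],[-0.5,0.3,-0.1,0,0,0,0],[-0.5,0.3,-0.1,0,0,0,0]]]'
python3 -c "from h import *; st()"
```

```text
clock: 4.53
position: [0.5443, -0.0874, 0.035]
tool_rot: [-3.142, 0.0, -0.29]
force: [-0.8, -0.1, 0.0]
grip_width: 0.0214
finger_force: 0.2
t 4.53 jig [ -1. -58.] z 35.0 rot [-3.142  0.    -0.29 ] yawrel 0.001 F [-0.7 -0.4] 0.0 w 0.021 q [ 0.02  0.73  0.05  1.93 -0.07  0.48 -1.75]
```

```bash
python3 -m creep '[[[-0.5,0.25,-0.05,0,0,0,0],[-0.5,0.25,-0.05,0,0,0,0],[-0.5,0.2,0,0,0,0,0],[-0.5,0.2,0,0,0,0,0],[-0.5,0,0,0,0,0,0]]]'
python3 -c "from h import *; st()"
```

```text
clock: 5.15
position: [0.5532, -0.0891, 0.035]
tool_rot: [-3.142, -0.0, -0.29]
force: [0.6, -0.8, -1.1]
grip_width: 0.0213
finger_force: 0.0
t 5.15 jig [  8.  -57.1] z 35.0 rot [-3.142 -0.    -0.29 ] yawrel 0.001 F [ 0.8 -0.6] -1.1 w 0.021 q [ 0.02  0.74  0.05  1.91 -0.07  0.5  -1.75]
```

```bash
python3 - <<'E'
from h import *
f=vision.grab_frame("scene"); a=f["image"][160:225,280:360]
g=vision.grab_frame("top"); b=g["image"][175:275,235:365]
a=cv2.resize(a,(480,390),interpolation=cv2.INTER_CUBIC);b=cv2.resize(b,None,fx=2.4,fy=2.4,interpolation=cv2.INTER_CUBIC)
o=np.zeros((390,800,3),np.uint8);o[:,:480]=a;o[:b.shape[0],485:485+b.shape[1]]=b[:,:315]
cv2.imwrite("pics/c4.png",o)
E
```

```text
(no output)
```

View pics/c4.png

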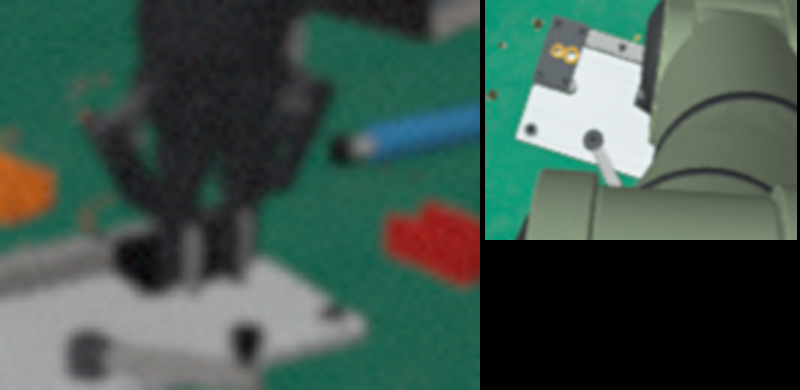

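In the scene crop the fingers are behind the sink and the sink is close to the rail, at about (150,265). There is no rail force yet, so I'll keep pushing gently.

```bash
python3 -m creep '[[[-0.5,0.15,0,0,0,0,0],[-0.5,0.15,0,0,0,0,0],[-0.5,0,0,0,0,0,0]]]'
python3 -c "from h import *; st()"; python3 -m creep '[[[-0.5,0.15,0,0,0,0,0],[-0.5,0.15,0,0,0,0,0],[-0.5,0,0,0,0,0,0]]]'
python3 -c "from h import *; st()"
```

```text
clock: 5.62
position: [0.554, -0.0894, 0.0347]
tool_rot: [3.141, 0.004, -0.29]
force: [-11.7, 4.4, 6.9]
grip_width: 0.0213
finger_force: 6.0
t 5.62 jig [  8.9 -57.1] z 34.7 rot [ 3.141  0.004 -0.29 ] yawrel 0.001 F [-12.5   0.8] 6.9 w 0.021 q [ 0.02  0.74  0.05  1.9  -0.07  0.51 -1.75]
clock: 6.0
position: [0.5542, -0.0895, 0.0343]
tool_rot: [3.141, 0.01, -0.29]
force: [-26.9, 10.1, 18.9]
grip_width: 0.0215
finger_force: 14.1
t 6.0 jig [  9.1 -57.2] z 34.3 rot [ 3.141  0.01  -0.29 ] yawrel 0.001 F [-28.6   2. ] 18.9 w 0.022 q [ 0.02  0.74  0.05  1.9  -0.07  0.51 -1.74]
```

```bash
python3 -m creep '[[[-0.5,-0.6,0,0,0,0,0],[-0.5,-1.4,0,0,0,0,0],[-0.5,-1.5,0,-1.0,0,0,0],[-0.5,0,2.0,-3.0,0,0,0],[-1,0,4.0,-3.0,0,0,0],[-1,0,4.0,-1.0,0,0,0],[-1,0,0,0,0,0,-0.157],[-1,0,0,0,0,0,-0.157],[-1,0,0,0,0,0,-0.157],[-1,0,0,0,0,0,-0.157],[-1,0,0,0,0,0,-0.157],[-1,0,0,0,0,0,-0.157]]]'
python3 -m creep '[[[-1,0,0,0,0,0,-0.157],[-1,0,0,0,0,0,-0.157],[-1,0,0,0,0,0,-0.157],[-1,0,0,0,0,0,-0.157],[-1,0,0,0,0,0,0]]]'
python3 - <<'E'
from h import *
st(); to(34,-150,110); 
f=vision.grab_frame("scene"); a=f["image"][160:225,240:360]
g=vision.grab_frame("top"); b=g["image"][175:275,235:365]; np.save("top1.npy",g,allow_pickle=True)
a=cv2.resize(a,(480,260),interpolation=cv2.INTER_CUBIC);b=cv2.resize(b,None,fx=2.4,fy=2.4,interpolation=cv2.INTER_CUBIC)
o=np.zeros((390,800,3),np.uint8);o[:260,:480]=a;o[:b.shape[0],485:485+b.shape[1]]=b[:,:315]
cv2.imwrite("pics/c5.png",o)
E
```

```text
clock: 7.5
position: [0.4962, -0.1763, 0.115]
tool_rot: [3.141, -0.0, 0.657]
force: [0.7, -0.4, -0.5]
grip_width: 0.0
finger_force: 0.0
clock: 8.12
position: [0.4962, -0.1765, 0.1149]
tool_rot: [-3.142, -0.0, 1.279]
force: [-0.1, -0.1, 0.4]
grip_width: -0.0001
finger_force: 0.0
t 8.12 jig [ -21.5 -157.2] z 114.9 rot [-3.142 -0.     1.279] yawrel 1.57 F [-0.  -0.1] 0.4 w -0.0 q [ 0.51  0.58 -0.38  1.95  0.33  0.67 -0.37]
tool shift cm [0.72 5.55 0.49]
```

View pics/c5.png

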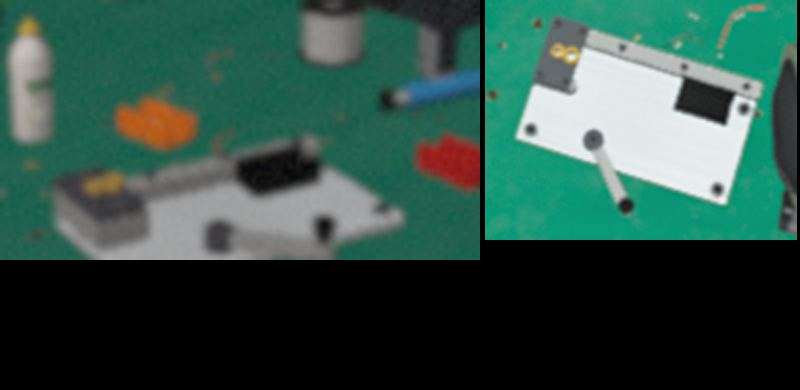

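The sink now lies flat against the rail, and its tail is near the bolt. I'll measure its extent numerically.

```bash
python3 - <<'E'
from h import *
g=np.load("top1.npy",allow_pickle=True).item()
dark=g["image"].max(2)<75
h,w=dark.shape;u,v=np.meshgrid(np.arange(w),np.arange(h))
q=at_z(g,np.c_[u.ravel(),v.ravel()],.030)
j=((q[:,:2]-P[:2])@RJ*1e3); m=dark.ravel()&(j[:,0]>-5)&(j[:,0]<60)&(j[:,1]>-106)&(j[:,1]<0)
n=j[m]; lab=cv2.connectedComponentsWithStats(m.reshape(h,w).astype(np.uint8))
for s in lab[2][1:]: print(s)
k=1+np.argmax(lab[2][1:,4]); n=j[(lab[1].ravel()==k)]
print(n.mean(0),np.percentile(n,[1,99],axis=0)); print(cv2.minAreaRect(n.astype(np.float32)))
E
```

```text
[315 208  24  18 277]
[342 219   2   2   3]
[ 32.9704022  -58.41695339] [[ 17.25028282 -82.62661828]
 [ 48.72607817 -34.04136265]]
((33.00184631347656, -58.68583679199219), (49.802059173583984, 32.304649353027344), 88.93106842041016)
```

```bash
python3 -m creep '[[[-1,1.5,2.7,0,0,0,0],[-1,1.5,2.7,0,0,0,0],[-1,1.0,0,2.5,0,0,0],[-1,0,0,2.5,0,0,0],[-1,0,0,1.5,0,0,0],[-1,0,0,0,0,0,0]]]'
python3 -c "from h import *; st(); to(33,-112,36); to(33,34,36)"
```

```text
clock: 8.98
position: [0.5593, -0.1536, 0.0493]
tool_rot: [-3.14, 0.0, 1.279]
force: [-0.2, -0.5, 0.3]
grip_width: 0.0002
finger_force: 0.0
t 8.97 jig [  32.4 -117.1] z 49.3 rot [-3.14   0.     1.279] yawrel 1.57 F [-0.1 -0.5] 0.3 w 0.0 q [ 0.39  0.75 -0.33  1.84  0.38  0.62 -0.46]
tool shift cm [0.51 0.06 1.33]
tool shift cm [15.11  0.04  1.33]
```

```bash
python3 -m creep '[[[-1,0,0,1.0,0,0,0],[-1,0.4,0.05,0.3,0,0,0],[-1,0.7,0,0,0,0,0],[-1,0.6,0,0,0,0,0],[-1,0.6,0,0,0,0,0],[-1,0.6,0,0,0,0,0],[-1,0.6,0,0,0,0,0],[-1,0.6,0,0,0,0,0],[-1,0.6,0,0,0,0,0],[-1,0.6,0,0,0,0,0],[-1,0.6,0,0,0,0,0],[-1,0.6,0,0,0,0,0]]]'
python3 -c "from h import *; st()"
python3 -m creep '[[[-1,0.6,0,0,0,0,0],[-1,0.6,0,0,0,0,0],[-1,0.6,0,0,0,0,0],[-1,0.6,0,0,0,0,0],[-1,0.6,0,0,0,0,0],[-1,0,0,0,0,0,0]]]'
python3 -c "from h import *; st(); to(33,34,36)"
```

```text
clock: 10.48
position: [0.5791, -0.0912, 0.037]
tool_rot: [-3.142, -0.0, 1.28]
force: [-0.3, -1.3, 0.8]
grip_width: 0.0004
finger_force: 0.5
t 10.47 jig [ 33.4 -51.7] z 37.0 rot [-3.142 -0.     1.28 ] yawrel 1.571 F [ 0.  -1.4] 0.8 w 0.0 q [ 0.27  0.77 -0.31  1.82  0.38  0.61 -0.57]
clock: 11.22
position: [0.5877, -0.0621, 0.037]
tool_rot: [3.142, -0.0, 1.281]
force: [-0.2, -0.8, -0.1]
grip_width: -0.0
finger_force: 0.0
t 11.22 jig [ 33.4 -21.3] z 37.0 rot [ 3.142 -0.     1.281] yawrel 1.572 F [ 0.  -0.8] -0.1 w -0.0 q [ 0.22  0.78 -0.31  1.81  0.38  0.61 -0.61]
tool shift cm [ 5.53 -0.03  0.1 ]
```

```bash
python3 -m creep '[[[-1,0.6,0,0,0,0,0],[-1,0.6,0,0,0,0,0],[-1,0.6,0,0,0,0,0],[-1,0.6,0,0,0,0,0],[-1,0.6,0,0,0,0,0],[-1,0.6,0,0,0,0,0],[-1,0.6,0,0,0,0,0],[-1,0.4,0,0,0,0,0],[-1,0.3,0,0,0,0,0],[-1,0.2,0,0,0,0,0],[-1,0,0,0,0,0,0]]]'
python3 -c "from h import *; st()"
```

```text
clock: 12.6
position: [0.6022, -0.0139, 0.037]
tool_rot: [3.142, -0.0, 1.28]
force: [-0.1, 0.2, -0.2]
grip_width: 0.0
finger_force: 0.0
t 12.6 jig [33.4 29. ] z 37.0 rot [ 3.142 -0.     1.28 ] yawrel 1.571 F [-0.1  0.2] -0.2 w 0.0 q [ 0.13  0.79 -0.3   1.78  0.37  0.63 -0.68]
```

```bash
python3 -m creep '[[[-1,0.2,0,0,0,0,0],[-1,0.2,0,0,0,0,0],[-1,0.1,0,0,0,0,0],[-1,0,0,0,0,0,0]]]'
python3 -c "from h import *; st()"
python3 -m creep '[[[-1,0.1,0,0,0,0,0],[-1,0.1,0,0,0,0,0],[-1,0,0,0,0,0,0]]]'
python3 -c "from h import *; st()"
```

```text
clock: 13.1
position: [0.6035, -0.0098, 0.037]
tool_rot: [-3.141, 0.001, 1.279]
force: [-1.6, -4.3, 1.3]
grip_width: 0.0001
finger_force: 2.3
t 13.1 jig [33.4 33.3] z 37.0 rot [-3.141e+00  1.000e-03  1.279e+00] yawrel 1.57 F [-0.3 -4.5] 1.3 w 0.0 q [ 0.12  0.79 -0.3   1.78  0.37  0.63 -0.69]
clock: 13.48
position: [0.6036, -0.0095, 0.0369]
tool_rot: [-3.141, 0.003, 1.278]
force: [-3.5, -11.7, 2.1]
grip_width: 0.0
finger_force: 6.1
t 13.47 jig [33.5 33.7] z 36.9 rot [-3.141e+00  3.000e-03  1.278e+00] yawrel 1.569 F [ -0.  -12.2] 2.1 w 0.0 q [ 0.12  0.79 -0.3   1.77  0.37  0.63 -0.69]
```

```bash
python3 -m creep '[[[-1,0.1,0,0,0,0,0],[-1,0,0,0,0,0,0],[-1,-0.8,0,0,0,0,0],[-1,-1.2,0,0,0,0,0],[-1,0,0,-2.5,0,0,0],[-1,0,0,-3.5,0,0,0],[-1,0,-4,0,0,0,0],[-1,0,-4,0,0,0,0],[-1,0,-4,0,0,0,0],[-1,0,-2,0,0,0,0],[-1,0,0,0,0,0,0]]]'
python3 - <<'E'
from h import *
st(); H=np.array([-38,34.5])
def C(g,e=0,r=50):
    t=-g;u=np.array([np.cos(t),np.sin(t)]);n=np.array([-u[1],u[0]]);d=6+8*abs(n[1])+14.5*abs(n[0])+e
    return H+r*u-d*n
s=C(2.4,18); print("start",s); to(s[0],s[1],36)
gs=np.r_[2.4,2.2,2.0:-.01:-.2]; L=np.array([C(g) for g in gs]); print("wp",L.round(0).tolist())
D=np.diff(np.vstack([s,L]),axis=0)/10; print("rows tool x(=jig y), tool y(=jig x):"); [print(r) for r in D[:,::-1].round(2).tolist()]
f=vision.grab_frame("scene"); a=f["image"][165:245,240:360]
g=vision.grab_frame("top"); b=g["image"][175:275,235:365]
a=cv2.resize(a,(480,320),interpolation=cv2.INTER_CUBIC);b=cv2.resize(b,None,fx=2.4,fy=2.4,interpolation=cv2.INTER_CUBIC)
o=np.zeros((390,800,3),np.uint8);o[:320,:480]=a;o[:b.shape[0],485:485+b.shape[1]]=b[:,:315]
cv2.imwrite("pics/c6.png",o)
E
```

```text
clock: 14.85
position: [0.4639, 0.0148, 0.0973]
tool_rot: [-3.142, 0.0, 1.281]
force: [0.6, -0.3, 0.1]
grip_width: -0.0002
finger_force: 0.0
t 14.85 jig [-107.3   16.8] z 97.3 rot [-3.142  0.     1.281] yawrel 1.572 F [ 0.6 -0.1] 0.1 w -0.0 q [ 0.1   0.54 -0.34  2.12  0.34  0.53 -0.78]
start [-101.68109292   29.99647949]
tool shift cm [1.32 0.57 6.13]
wp [[-90.0, 17.0], [-86.0, 7.0], [-79.0, -2.0], [-71.0, -9.0], [-60.0, -15.0], [-51.0, -18.0], [-41.0, -20.0], [-30.0, -20.0], [-19.0, -17.0], [-8.0, -11.0], [1.0, -2.0], [8.0, 8.0], [12.0, 20.0]]
rows tool x(=jig y), tool y(=jig x):
[-1.33, 1.22]
[-0.94, 0.4]
[-0.89, 0.63]
[-0.76, 0.86]
[-0.57, 1.05]
[-0.36, 0.93]
[-0.18, 1.01]
[0.05, 1.08]
[0.31, 1.1]
[0.58, 1.05]
[0.84, 0.91]
[1.07, 0.7]
[1.23, 0.43]
```

View pics/c6.png

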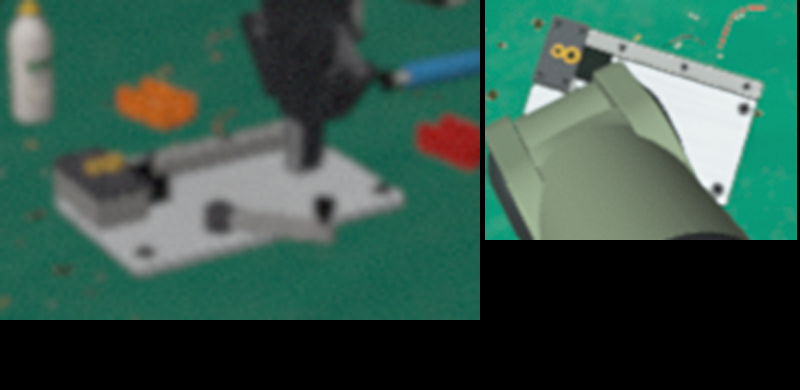

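The sink is in the pocket with its tail showing at about (165,185). Next is the gate.

```bash
python3 -m creep '[[[-1,1.3,0.55,0,0,0,0],[-1,0,0,2.5,0,0,0],[-1,0,0,2.5,0,0,0],[-1,0,0,1.1,0,0,0],[-1,0,0,0,0,0,0]]]'
python3 -c "from h import *; st()"
python3 -m creep '[[[-1,-0.65,0.6,0,0,0,0],[-1,-0.65,0.6,0,0,0,0],[-1,-0.95,0.4,0,0,0,0],[-1,-0.9,0.65,0,0,0,0],[-1,-0.75,0.85,0,0,0,0],[-1,-0.55,1.05,0,0,0,0],[-1,-0.35,0.95,0,0,0,0],[-1,0,0,0,0,0,0]]]'
python3 -c "from h import *; st()"
```

```text
clock: 15.58
position: [0.4738, 0.026, 0.0356]
tool_rot: [-3.141, 0.0, 1.28]
force: [-0.1, -0.5, 1.0]
grip_width: 0.0003
finger_force: 0.0
t 15.57 jig [-101.1   30.4] z 35.6 rot [-3.141  0.     1.28 ] yawrel 1.571 F [ 0.1 -0.5] 1.0 w 0.0 q [ 0.02  0.67 -0.26  2.12  0.42  0.41 -0.86]
clock: 16.58
position: [0.5099, -0.036, 0.0365]
tool_rot: [3.14, -0.001, 1.279]
force: [0.7, 1.4, 9.0]
grip_width: 0.0001
finger_force: 4.4
t 16.57 jig [-48.7 -18.7] z 36.5 rot [ 3.140e+00 -1.000e-03  1.279e+00] yawrel 1.57 F [0.3 1.5] 9.0 w 0.0 q [ 0.17  0.7  -0.29  2.02  0.42  0.48 -0.72]
```

```bash
python3 - <<'E'
from h import *
f=vision.grab_frame("scene"); a=f["image"][165:245,240:360]
g=vision.grab_frame("top"); b=g["image"][175:275,235:365]
a=cv2.resize(a,(480,320),interpolation=cv2.INTER_CUBIC);b=cv2.resize(b,None,fx=2.4,fy=2.4,interpolation=cv2.INTER_CUBIC)
o=np.zeros((390,800,3),np.uint8);o[:320,:480]=a;o[:b.shape[0],485:485+b.shape[1]]=b[:,:315]
cv2.imwrite("pics/c7.png",o)
E
```

```text
(no output)
```

View pics/c7.png

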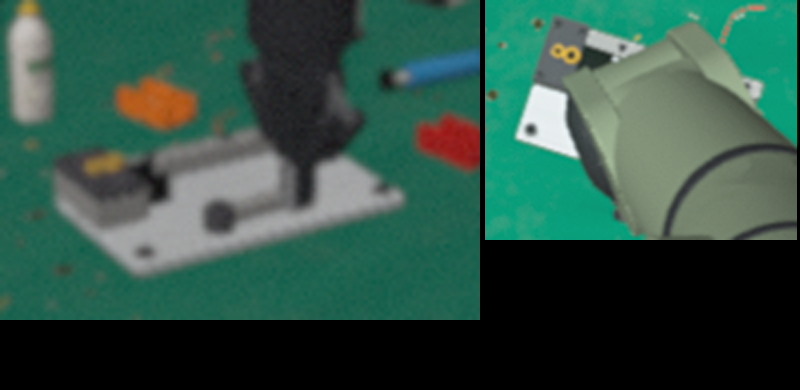

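The gate has swung with the tool and the bar is now at about (255,205). The tip carries a little upward load, so I'll raise it slightly and continue.

```bash
python3 -m creep '[[[-1,0,0,-0.2,0,0,0],[-1,0,0,0,0,0,0]]]'
python3 -c "from h import *; st()"
python3 -m creep '[[[-1,-0.1,0.5,0,0,0,0],[-1,-0.1,0.5,0,0,0,0],[-1,0,0.55,0,0,0,0],[-1,0.05,0.55,0,0,0,0],[-1,0,0,0,0,0,0]]]'
python3 -c "from h import *; st()"
```

```text
clock: 16.92
position: [0.5086, -0.0356, 0.038]
tool_rot: [-3.141, 0.0, 1.279]
force: [-0.9, -0.5, 0.0]
grip_width: 0.0002
finger_force: 0.0
t 16.93 jig [-50.1 -18.7] z 38.0 rot [-3.141  0.     1.279] yawrel 1.57 F [-0.8 -0.7] 0.0 w 0.0 q [ 0.17  0.69 -0.3   2.03  0.42  0.48 -0.72]
clock: 17.55
position: [0.5289, -0.0426, 0.0379]
tool_rot: [3.141, -0.0, 1.279]
force: [-0.3, -0.3, -0.0]
grip_width: 0.0
finger_force: 0.0
t 17.55 jig [-28.6 -19.6] z 37.9 rot [ 3.141 -0.     1.279] yawrel 1.57 F [-0.2 -0.4] -0.0 w 0.0 q [ 0.19  0.71 -0.3   1.97  0.41  0.51 -0.7 ]
```

```bash
python3 -m creep '[[[-1,0.15,0.5,0,0,0,0],[-1,0.15,0.5,0,0,0,0],[-1,0.3,0.55,0,0,0,0],[-1,0.3,0.55,0,0,0,0],[-1,0.45,0.45,0,0,0,0],[-1,0.45,0.45,0,0,0,0],[-1,0.5,0.35,0,0,0,0],[-1,0.5,0.35,0,0,0,0],[-1,0.5,0.2,0,0,0,0],[-1,0.4,0.2,0,0,0,0],[-1,0,0,0,0,0,0]]]'
python3 -c "from h import *; st()"
python3 -m creep '[[[-1,0.2,0,0,0,0,0],[-1,0.2,0,0,0,0,0],[-1,0,0,0,0,0,0]]]'
python3 -c "from h import *; st()"
```

```text
clock: 18.92
position: [0.5786, -0.0184, 0.038]
tool_rot: [3.141, -0.0, 1.28]
force: [-0.6, -0.5, 1.4]
grip_width: 0.0002
finger_force: 0.0
t 18.93 jig [12.1 17.9] z 38.0 rot [ 3.141 -0.     1.28 ] yawrel 1.571 F [-0.4 -0.7] 1.4 w 0.0 q [ 0.15  0.76 -0.32  1.84  0.39  0.6  -0.7 ]
clock: 19.3
position: [0.5791, -0.0165, 0.038]
tool_rot: [-3.141, 0.002, 1.279]
force: [-2.2, -7.6, 1.3]
grip_width: -0.0
finger_force: 4.1
t 19.3 jig [12.  19.9] z 38.0 rot [-3.141e+00  2.000e-03  1.279e+00] yawrel 1.57 F [ 0.1 -7.9] 1.3 w -0.0 q [ 0.14  0.76 -0.31  1.84  0.39  0.6  -0.71]
```

```bash
python3 -m creep '[[[-1,0.15,0,0,0,0,0],[-1,0.1,0,0,0,0,0],[-1,0,0,0,0,0,0]]]'
python3 -c "from h import *; st()"
python3 -m creep '[[[-1,-0.8,0,0,0,0,0],[-1,-1.2,0,0,0,0,0],[-1,-2,0,-2.5,0,0,0],[-1,-4,0,-3,0,0,0],[-1,-5,0,-3,0,0,0],[-1,-5,0,-2,0,0,0],[-1,-5,0,0,0,0,0],[-1,-3,0,0,0,0,0],[-1,0,0,0,0,0,0]]]'
python3 - <<'E'
from h import *
st()
f=vision.grab_frame("scene"); a=f["image"][175:245,245:350]
g=vision.grab_frame("top"); b=g["image"][180:240,240:300]; np.save("top2.npy",g,allow_pickle=True)
a=cv2.resize(a,(420,280),interpolation=cv2.INTER_CUBIC);b=cv2.resize(b,(370,370),interpolation=cv2.INTER_CUBIC)
o=np.zeros((390,800,3),np.uint8);o[:280,:420]=a;o[:370,425:795]=b
cv2.imwrite("pics/c8.png",o)
E
```

```text
clock: 19.68
position: [0.5793, -0.0162, 0.0379]
tool_rot: [-3.141, 0.005, 1.277]
force: [-3.6, -17.7, 6.0]
grip_width: 0.0002
finger_force: 9.1
t 19.68 jig [12.1 20.2] z 37.9 rot [-3.141  0.005  1.277] yawrel 1.568 F [  1.6 -18. ] 6.0 w 0.0 q [ 0.14  0.76 -0.31  1.84  0.39  0.6  -0.71]
clock: 20.8
position: [0.5042, -0.2644, 0.1429]
tool_rot: [-3.141, 0.001, 1.276]
force: [0.3, 1.0, 0.9]
grip_width: 0.0002
finger_force: 0.0
t 20.8 jig [  11.4 -239.1] z 142.9 rot [-3.141e+00  1.000e-03  1.276e+00] yawrel 1.567 F [-0.1  1.1] 0.9 w 0.0 q [ 0.66  0.6  -0.4   1.83  0.32  0.78 -0.2 ]
```

View pics/c8.png

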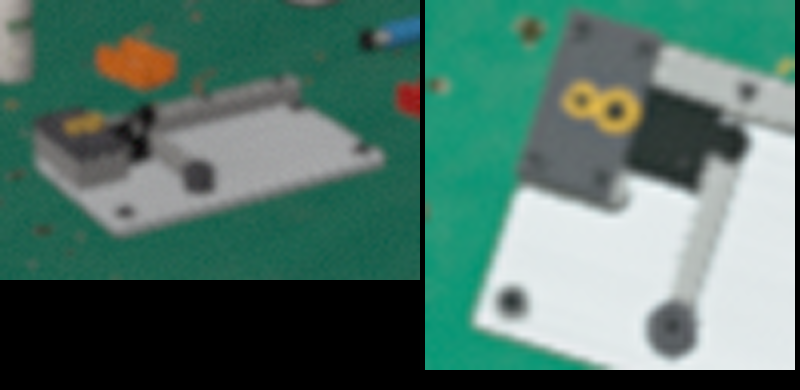

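The gate is across behind the sink, with the knob at (735,142) and the hub at (672,328). I'll check the angle numerically, then hand in.

```bash
python3 - <<'E'
from h import *
g=np.load("top2.npy",allow_pickle=True).item()
p=lambda c:[[(c[0]-425+.5)/6.1667-.5+240,(c[1]+.5)/6.1667-.5+180]]
J=lambda c,z:((at_z(g,p(c),z)[:,:2]-P[:2])@RJ*1e3)[0]
k=J((735,142),.044);h=J((672,328),.030);t=J((700,190),.030); print(k,h,"near tail corner",t)
d=k-np.array([-38,34.5]); print("gate",-np.arctan2(d[1],d[0]),np.hypot(*d))
E
```

```text
[35.9069311  33.53977012] [-38.39091958  35.33572855] near tail corner [16.40589409 41.39807402]
gate 0.012991688954407788 73.91316868726224
```

Knob at jig (35.9, 33.5) against (36, 34.5) expected, and tail corner at (16.4, 41.4) against (17, 42). Both agree within measurement error.

```bash
python3 -c "from h import *; print(bot.job_done())"
```

```text
the job is handed in; nothing more can be done
None
```

The heat sink is flat against the rail and home against the end stop, and the gate is shut behind it; I handed the job in at about 21 s of the 51 s allowed, and the verdict was not shown.

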